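# Free the stuck strainer cup

## Task

The steel strainer cup has stuck in its bronze bowl, which stands in the vise so that it cannot turn, but nothing holds it down. Gripping the cup by its rim, twist it while you draw it up gently to get it off its O-ring, then feel for the turn at which its two hidden lugs pass the notches in the bowl's lip, and draw it out without pulling the bowl up. Set the cup down upright in the black washing tray, let go, and leave the other things on the bench where they are.

Things in the scene. Friction and masses are not known exactly. Their poses are not given: they have to be found in the camera images.
- cup_center (a point): strainer cup, plain stainless steel, round, mouth up, 105 mm tall: 61 mm outside diameter over its upper 45 mm (wall 3 mm), tapering below to a solid end cap 52 mm in diameter; about 0.18 kg. This point: on its axis, half-way up, 52.5 mm from foot and rim; z runs from foot to mouth. It starts upright in the bowl with its rim 32 mm above the bowl's rim, which leaves those 32 mm to grip
- oring (a point): the O-ring, hidden in the bowl, on its axis 57 mm below its rim. It grips the cup through the first 16 mm of lift: a straight pull needs some 25 to 30 N, more than lifts the bowl. While the cup is turning, either way (under 1 N m), it drags round about and hardly holds the cup down, even with 1 mm of lift to 5 mm of turning at the rim; when turning stops it holds again
- bowl_rim (a point): strainer bowl, cast bronze, 90 mm outside diameter; 10 to 14 N lift it. This point: centre of its rim, 85 mm above the jaw tops; z up. A hexagon boss under it, 18 mm tall, stands unclamped in the jaws' V grooves, with up to 8 degrees of play in turning and 1 mm sideways; its shoulder rests on the jaw tops. Two pipe ports stick out 19 mm at its sides (its y), tops 24 mm below the rim
- lip (a point): the bowl's inner lip, 6.5 mm thick, top level with the rim, 64 mm inside diameter, two opposite notches 16 mm wide. This point: centre of its underside. After 21 mm of lift two opposite lugs on the cup, 8 mm wide, come up under it, unseen: feel which way they point. Within 6 degrees of the notches they rise through, clear after 14 mm more. The cup's foot leaves the bowl after 73 mm in all
- vise_seat (a point): bench vise, dark cast iron, fixed to the bench, 125 mm wide jaws with aluminium V-groove pads. This point is midway between the jaws, level with their tops, 150 mm above the bench; x runs along the screw from the T-handle's end (-x, 130 mm out) to the rear (+x, 160 mm out), all of it lower than the jaw tops
- tray_in (a point): washing tray, black plastic, fixed, 190 mm (its x) by 160 mm (its y) outside, 32 mm tall, walls and floor 4 mm thick, empty. This point is the centre of its inner floor, 4 mm above the bench
- cover: the bowl's screw cover, bronze disc 106 mm in diameter and 26 mm tall with a hexagon on top, 40 mm tall in all, lying loose between vise and tray. Origin: centre of its underside. Leave it alone
- wrench_mid (a point): open-ended steel spanner, 210 mm long, lying beyond the work, its length along its x. Leave it alone
- oil: grey oil bottle, 64 mm in diameter, 160 mm tall, standing at the left or right of the work. Origin: centre of its underside. Leave it alone
- brush_mid (a point): hand brush, 190 mm long, lying at the left or right of the work, its length along its x. Leave it alone

How it is judged:
By the outcome, as a careful person would: the job done as asked, in the order asked, and still so for the second after the job is handed in, with the robot touching nothing.
It also fails if it takes over 72 s, if anything falls off the work surface, if the arm or the gripper's body presses on something with over 40 N, if the wrist force passes 120 N, or if a joint passes its speed limit or range.

## Robot

A 7-joint arm with a two-finger parallel gripper is mounted at the origin on the work surface. World frame = base frame: x ahead of the robot, y to its left, z up, the work surface at z = 0. Lengths are in m, angles in degrees, forces in N, time in s.
With the tool pointing down it reaches from about 0.425 to 0.825 m from the base axis. Payload 3.6 kg.
Tool frame: the origin (TCP) lies on the mounting face of the last link; the fingertips stand 173 mm ahead of it and the grasp point (between the pads) lies 155 mm ahead of it; z points along the fingers, y is the direction in which the jaws open and shut (so a half turn about z gives the same grasp; the last joint's range is limited). The gripper opens to 85 mm and grips with 20 to 120 N. Pads are 22 mm wide; open, the fingers measure 114 mm over their backs; the gripper's body (76 mm by 85 mm) begins 54 mm behind the grasp point. The pads swing forward as they close: fully open they stand 13 mm farther back than shut.
Start: joints at [-65.575, 35.231, -0.722, 81.555, 0.464, 63.22, -2.315], TCP at [0.284, 0.584, 0.405] pointing down, gripper open.
Joint ranges: [-178.69, 178.69], [-17.37, 117.87], [-77.05, 75.6], [15.02, 138.74], [-78.02, 258.01], [0.78, 113.62], [-162.83, 162.83]. Speed limits (degrees/s): [159.86, 159.86, 180, 180, 180, 180, 180].

## Interface

Orientations are given as [roll, pitch, yaw] about the fixed x, y, z axes, in that order (R = Rz(yaw) Ry(pitch) Rx(roll)).
In Python, from plant import * gives the robot as it stands.
- The arm moves only by the tool jog_arm, never from a script. Its argument "rows" is a list that holds one entry, the list of rows, each a list of 7 numbers: the turn, a rotation vector about the tool's x, y, z in degrees, then the shift along the tool's x, y, z in cm, then the opening, from -1 (shut) to 1 (fully open). A call has 1 to 10 rows; each row is the pose to reach, as a shift and turn from the pose measured when the call began, along the tool's axes at that moment; what a row does not reach only later rows make up. A row lasts 1/12 s, in which the tool goes at most 41.7 mm and 7.16 degrees, less where a joint would pass 70% of its speed; a pose out of reach is approached as far as the arm can. A call with a gripper value outside its range is refused whole. The fingers move at their own pace and stop on an object; the grip force is fixed at half the most. Time passes only in rows, so rows that repeat a pose let the fingers close. It gives the time, the measured TCP pose, the force and the opening at its end, in the units of the state.
- sense(): the state, without advancing time (a new reading comes with each control period).
- grab_frame(name): name is "side" or "top" or "wrist"; returns (picture, depth): 420x560x3 uint8, red, green, blue; 420x560 float32, m along the optical axis (not along the pixel's ray), 0 where there is no reading.
- camera_info(name): a dict with "fx", "fy", "cx", "cy" (pixels), "T" (4x4, takes a point from camera to world coordinates). Camera axes: x right, y down, z forward; pixel columns grow to the right and rows downward; lengths in m; the calibration is good to about 2 mm. The wrist camera is an equidistant fisheye: a pixel r from the principal point sees the ray r / f radians off the axis. A picture is of the moment at which its call begins: read the wrist's pose just before it. camera_info takes no time and is no camera call; for the wrist camera it gives the pose at the moment of the call.
- finish_job(): hands the job in, once; it reports no verdict.
The state is a dict: "time_s": time; "joint_positions": joint angles; "joint_vel": joint speeds; "joint_torque": joint torques, N m; "position": TCP position; "ee_rot": TCP orientation; "wrist_force": force on the tool from outside, world axes, zero at the start; "ft_torque": the same for the moment, N m; "width": opening from 0.0 (shut) to 1.0 (fully open).
Only numpy, scipy, OpenCV 4.12 (cv2) and the standard library are available. Lean on these libraries where they do the work, as an engineer would, in place of code of your own. Each camera call takes 0.05 s, during which the arm holds its last target.

## Working session

There is one attempt and no reset: what is moved stays moved. The work goes in short steps, Python scripts to look and compute and a tool call to move; the robot and the scene stay as the last step left them, time stands still between calls to the robot, and variables do not carry over. Pictures are saved under pics/ and viewed, and the job is handed in when it is done.

Besides the shell and the picture viewer there is one more tool, called by a JSON object that holds its "api" and its "payload". jog_arm: Moves the arm, as the interface text tells. Its arguments: {"type":"object","properties":{"rows":{"type":"array"}},"required":["rows"]}

```bash
mkdir -p pics; ls; python3 - <<'E'
from plant import *
import cv2,numpy as np
s=sense();print(s)
for n in("side","top"):
    p,d=grab_frame(n);cv2.imwrite(f"pics/{n}0.png",p[:,:,::-1]);np.savez(f"{n}0.npz",p=p,d=d)
    c=camera_info(n);print(n,c)
print(sense()['time_s'])
E
```

```text
pics
{'time_s': 0.0, 'joint_positions': array([-65.57357178,  35.28912143,  -0.72356756,  81.6428136 ,
         0.46361137,  63.21992909,  -2.31307183]), 'joint_vel': array([ 0.04882168, -0.02509817, -0.07586731,  0.07711347,  0.03019794,
       -0.04214062,  0.04458735]), 'joint_torque': array([ 2.19968533e-04, -4.69212520e+01,  2.59521017e-01, -1.71029502e+01,
        1.00051958e-02,  9.67724074e-03,  1.51156314e-05]), 'position': array([0.28421401, 0.58420357, 0.40353036]), 'ee_rot': array([-1.79850998e+02,  1.35555542e-03,  1.54061095e+02]), 'wrist_force': array([ 0.50887118,  0.04704921, -0.24118134]), 'ft_torque': array([-0.01300696, -0.05826608, -0.00117716]), 'width': 0.9986546500049791}
side {'fx': 503.368359358397, 'fy': 503.368359358397, 'cx': 289.9371538130732, 'cy': 213.9134722430359, 'T': array([[ 0.84732055, -0.27040377,  0.45708828, -0.08617225],
       [-0.53097845, -0.41435459,  0.73916991, -1.17802241],
       [-0.0104777 , -0.86901788, -0.49466973,  0.9355914 ],
       [ 0.        ,  0.        ,  0.        ,  1.        ]])}
top {'fx': 407.5548553816939, 'fy': 407.5548553816939, 'cx': 277.69693295640513, 'cy': 211.47586361082446, 'T': array([[ 0.01911233, -0.99418727,  0.10595466,  0.49761987],
       [-0.9997424 , -0.01770573,  0.01420036,  0.0040893 ],
       [-0.01224182, -0.10619877, -0.99426956,  1.47456497],
       [ 0.        ,  0.        ,  0.        ,  1.        ]])}
0.1
```

View pics/side0.png

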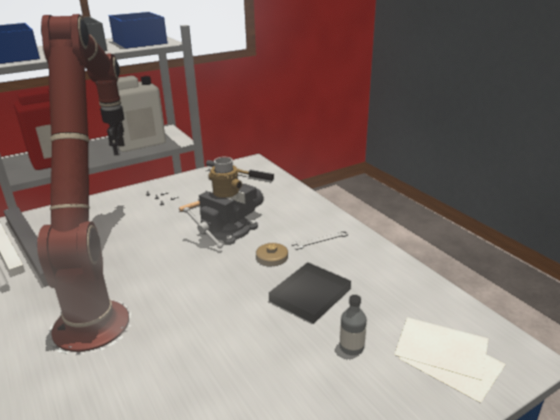

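View pics/top0.png

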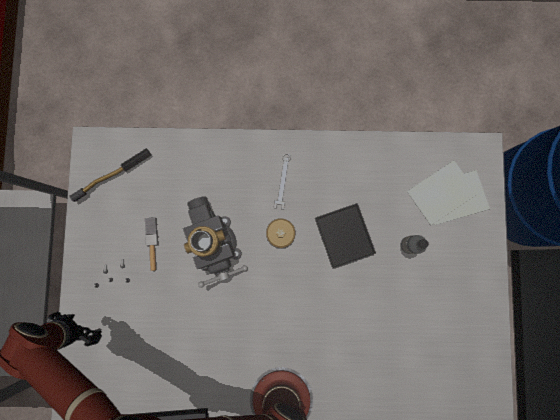

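The side view shows the vise with bowl and cup at about (225,175), the cover at (271,254), the tray at (311,290) and the bottle at (353,325). In the top view the cup is at about (204,241), the tray at (345,236) and the cover at (281,233). Next I'll zoom in and measure.

```bash
cat > h.py <<'E'
import cv2,numpy as np
from plant import *
def pts(ci,d):
    v,u=np.mgrid[:d.shape[0],:d.shape[1]]
    P=np.stack([(u-ci['cx'])/ci['fx']*d,(v-ci['cy'])/ci['fy']*d,d],-1)
    return P@ci['T'][:3,:3].T+ci['T'][:3,3]
def ray(ci,u,v,z):
    r=ci['T'][:3,:3]@np.array([(u-ci['cx'])/ci['fx'],(v-ci['cy'])/ci['fy'],1]);o=ci['T'][:3,3]
    return o+r*(z-o[2])/r[2]
E
python3 - <<'E'
from h import *
z=np.load('top0.npz');p,d=z['p'],z['d'];ci=camera_info('top')
P=pts(ci,d)
c=p[190:290,160:250];cv2.imwrite('pics/topz.png',cv2.resize(c[:,:,::-1],None,fx=6,fy=6,interpolation=cv2.INTER_CUBIC))
z2=np.load('side0.npz');c=z2['p'][140:250,170:290];cv2.imwrite('pics/sidez.png',cv2.resize(c[:,:,::-1],None,fx=5,fy=5,interpolation=cv2.INTER_CUBIC))
# cup rim
R=P[190:290,160:260].reshape(-1,3)
m=R[:,2]>0.25;print('cup',m.sum(),R[m].mean(0),R[m].min(0),R[m].max(0))
m=(R[:,2]>0.22)&(R[:,2]<0.245);print('bowl',m.sum(),R[m].mean(0),R[m].min(0),R[m].max(0))
# tray
g=p.max(2)<70
m=np.zeros_like(g);m[195:275,305:385]=g[195:275,305:385]
cs=max(cv2.findContours(m.astype(np.uint8),0,2)[0],key=cv2.contourArea)
r=cv2.minAreaRect(cs);b=cv2.boxPoints(r);print(r)
for q in b: print(ray(ci,*q,0.032))
print('c',ray(ci,*r[0],0.032))
E
```

```text
cup 146 [0.52507736 0.18179787 0.60368581] [0.49761987 0.0040893  0.25004689] [0.56408268 0.28004042 1.47456497]
bowl 392 [0.53625931 0.24630655 0.23379533] [0.49265526 0.20541593 0.22035138] [0.58168273 0.29407122 0.24492106]
((344.8923645019531, 235.478759765625), (53.66822052001953, 45.46368408203125), 70.20112609863281)
[ 0.63062794 -0.10608728  0.032     ]
[ 0.68840275 -0.25765251  0.032     ]
[ 0.51075082 -0.32104828  0.032     ]
[ 0.45423878 -0.17136693  0.032     ]
c [ 0.57036128 -0.21415615  0.032     ]
```

```bash
sleep 0
```

```text
(no output)
```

View zooms.

View pics/topz.png

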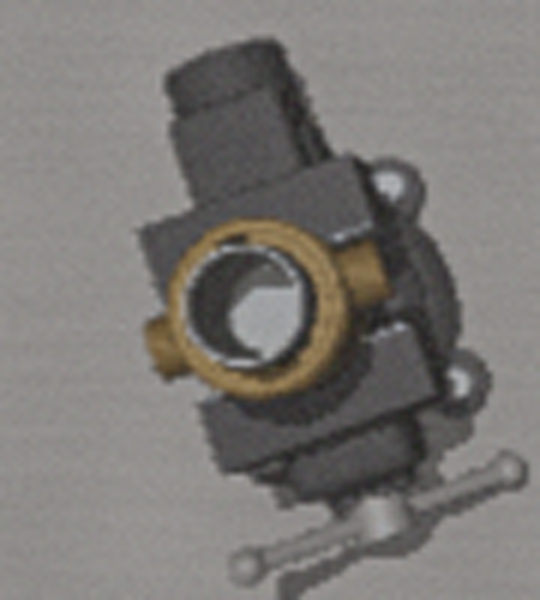

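View pics/sidez.png

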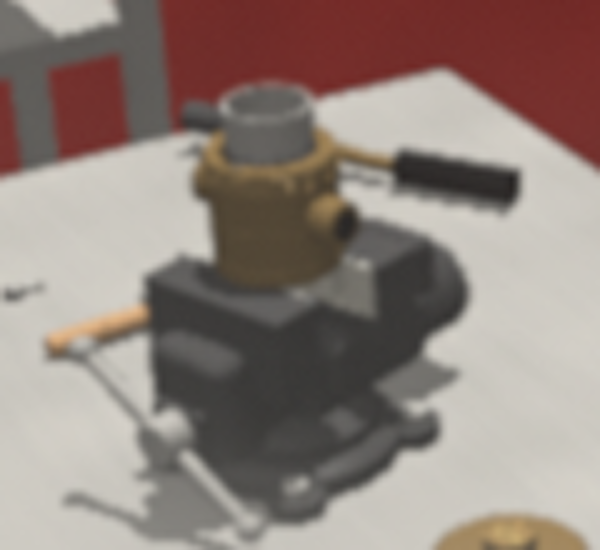

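```bash
python3 - <<'E'
from h import *
z=np.load('top0.npz');p,d=z['p'],z['d'];ci=camera_info('top')
P=pts(ci,d)
W=P[190:290,160:260].reshape(-1,3);C=p[190:290,160:260].reshape(-1,3)
m=(W[:,2]>0.25)&(W[:,2]<.3);R=W[m]
c,r=cv2.minEnclosingCircle(R[:,:2].astype(np.float32).reshape(-1,1,2));print('cup',m.sum(),c,r,np.percentile(R[:,2],[5,50,95]))
m=(W[:,2]>0.225)&(W[:,2]<.245)
R=W[m];h=cv2.cvtColor(C[m][None],cv2.COLOR_RGB2HSV)[0];R=R[h[:,1]>80]
print(len(R)); 
c,r=cv2.minEnclosingCircle(R[:,:2].astype(np.float32).reshape(-1,1,2));print('bowl',c,r,np.median(R[:,2]))
for n,(u,v) in dict(cover=(281,233),bottle=(414,244)).items(): print(n,P[v,u])
E
```

```text
cup 105 (0.536117434501648, 0.2503398656845093) 0.03038634918630123 [0.25228505 0.2657848  0.27095366]
302
bowl (0.5361876487731934, 0.2508023679256439) 0.046441372483968735 0.23463276139645295
cover [0.57463495 0.0115069  0.0378477 ]
bottle [ 0.54215841 -0.42981794  0.1159867 ]
```

```bash
cat >> h.py <<'E'
from scipy.spatial.transform import Rotation as Ro
def row(x,y,z,yaw):
    s=sense();Rc=Ro.from_euler('xyz',s['ee_rot'],degrees=True);Rt=Ro.from_euler('xyz',[180,0,yaw],degrees=True)
    rv=(Rc.inv()*Rt).as_rotvec(degrees=True);t=Rc.inv().apply(np.array([x,y,z])-s['position'])*100
    print('row',np.round(rv,2),np.round(t,2),'open',round(s['width'],3))
def st():
    s=sense();print('t',round(s['time_s'],2),'q',np.round(s['joint_positions'],1),'p',np.round(s['position'],4),'rpy',np.round(s['ee_rot'],2),'F',np.round(s['wrist_force'],1),'M',np.round(s['ft_torque'],2),'w',round(s['width'],3))
E
python3 -c "
from h import *
row(.536,.25,.48,205)"
```

```text
row [ -0.12  -0.06 -50.94] [-37.26 -19.06  -7.59] open 1.003
```

{"api": "jog_arm", "payload": {"rows": [[[0,0,0,0,0,-4,1],[0,0,0,0,0,-7.6,1],[-0.12,-0.06,-50.94,-37.26,-19.06,-7.6,1],[-0.12,-0.06,-50.94,-37.26,-19.06,-7.6,1],[-0.12,-0.06,-50.94,-37.26,-19.06,-7.6,1],[-0.12,-0.06,-50.94,-37.26,-19.06,-7.6,1],[-0.12,-0.06,-50.94,-37.26,-19.06,-7.6,1],[-0.12,-0.06,-50.94,-37.26,-19.06,-7.6,1],[-0.12,-0.06,-50.94,-37.26,-19.06,-7.6,1],[-0.12,-0.06,-50.94,-37.26,-19.06,-7.6,1]]]}}

```text
time_s: 0.93
position: [0.4847, 0.3174, 0.4796]
ee_rot: [180.0, -0.1, -154.7]
wrist_force: [0.4, 0.9, 1.1]
width: 0.998
```

```bash
python3 -c "
from h import *
st();row(.536,.25,.48,205)"
```

```text
t 0.93 q [-28.5  25.6 -10.7  86.8   5.   68.1  75.2] p [0.4847 0.3174 0.4796] rpy [ 1.8000e+02 -6.0000e-02 -1.5473e+02] F [0.4 0.9 1.1] M [ 0.03 -0.07 -0.01] w 0.998
row [ 0.   -0.06  0.27] [-1.77 -8.29 -0.04] open 0.998
```

{"api": "jog_arm", "payload": {"rows": [[[0,0,0.27,-1.77,-8.29,0,1],[0,0,0.27,-1.77,-8.29,0,1],[0,0,0.27,-1.77,-8.29,0,1],[0,0,0.27,-1.77,-8.29,0,1],[0,0,0.27,-1.77,-8.29,0,1]]]}}

```text
time_s: 1.35
position: [0.5359, 0.2501, 0.479]
ee_rot: [179.9, -0.1, -155.0]
wrist_force: [-0.1, 1.0, -0.0]
width: 1.002
```

```bash
python3 -c "
from h import *
st();c=camera_info('wrist');p,d=grab_frame('wrist');cv2.imwrite('pics/w0.png',p[:,:,::-1]);np.savez('w0.npz',p=p,d=d,**c);print(c);row(.536,.25,.48,205)"
```

```text
t 1.35 q [-21.   26.7  -9.7  84.9   4.6  68.9  83.6] p [0.5359 0.2501 0.479 ] rpy [ 1.7993e+02 -1.4000e-01 -1.5503e+02] F [-0.1  1.  -0. ] M [ 0.11  0.02 -0.03] w 1.002
{'fx': 325.19226210127806, 'fy': 325.19226210127806, 'cx': 274.01635087373825, 'cy': 212.4999472486036, 'T': array([[-0.42236957,  0.85890716,  0.28962465,  0.46098849],
       [ 0.90642065,  0.39939535,  0.13742257,  0.21575369],
       [ 0.00235849,  0.32056488, -0.94722363,  0.44790205],
       [ 0.        ,  0.        ,  0.        ,  1.        ]])}
row [ 0.1  -0.12  0.12] [-0.02 -0.16 -0.08] open 0.997
```

View pics/w0.png

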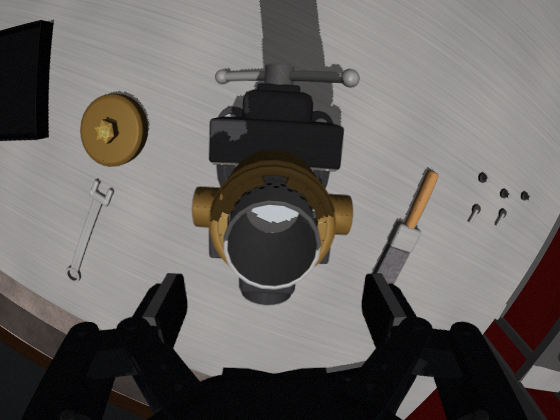

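The wrist view shows the cup's rim as a circle centred near (273,243), radius about 48 px, with the fingers either side of it. I'll fit the rim through the fisheye depth.

```bash
cat >> h.py <<'E'
def wpts(c,d):
    v,u=np.mgrid[:d.shape[0],:d.shape[1]];x=u-c['cx'];y=v-c['cy'];r=np.hypot(x,y)+1e-9;th=r/c['fx']
    P=np.stack([np.tan(th)*x/r*d,np.tan(th)*y/r*d,d],-1)
    return P@c['T'][:3,:3].T+c['T'][:3,3]
def wproj(c,X):
    q=(X-c['T'][:3,3])@c['T'][:3,:3];a=np.arctan2(np.hypot(q[:,0],q[:,1]),q[:,2]);f=np.arctan2(q[:,1],q[:,0])
    return np.c_[c['cx']+c['fx']*a*np.cos(f),c['cy']+c['fx']*a*np.sin(f)]
def fit(x,y):
    A=np.c_[x,y,np.ones(len(x))];s=np.linalg.lstsq(A,x**2+y**2,rcond=None)[0];c=s[:2]/2
    return c,np.sqrt(s[2]+c@c)
E
python3 - <<'E'
from h import *
z=np.load('w0.npz');P=wpts(z,z['d'])
p=z['p'];Q=P[180:300,210:340].reshape(-1,3)
print(np.histogram(Q[:,2],bins=np.arange(.2,.3,.005)))
for lo,hi in((.260,.275),):
  m=(Q[:,2]>lo)&(Q[:,2]<hi);R=Q[m];c0=np.median(R[:,:2],0);print(m.sum(),c0)
  zt=R[:,2].max();print(np.percentile(R[:,2],[50,90,99]))
  c,r=cv2.minEnclosingCircle(R[:,:2].astype(np.float32).reshape(-1,1,2));print(c,r)
# rim from brightness: rays to plane .267, radial profile
v,u=np.mgrid[:420,:560]
c=z;x=u-c['cx'];y=v-c['cy'];rr=np.hypot(x,y)+1e-9;th=rr/c['fx']
D=np.stack([np.sin(th)*x/rr,np.sin(th)*y/rr,np.cos(th)],-1)@c['T'][:3,:3].T;o=c['T'][:3,3]
G=o+D*((.267-o[2])/D[...,2])[...,None]
g=cv2.cvtColor(p,cv2.COLOR_RGB2GRAY).astype(np.float32)
cen=np.array([.536,.25])
for it in range(3):
  X=[]
  for a in np.radians(np.arange(0,360,4)):
    rs=np.arange(.022,.036,.0003)
    W=np.c_[cen[0]+rs*np.cos(a),cen[1]+rs*np.sin(a),np.full(len(rs),.267)]
    uv=wproj(c,W).astype(np.float32);val=cv2.remap(g,uv[:,0][None],uv[:,1][None],cv2.INTER_LINEAR)[0]
    k=val.argmax();
    if val[k]>110:X.append(W[k,:2])
  X=np.array(X);cc,R=fit(*X.T);e=abs(np.hypot(*(X-cc).T)-R);k=e<.002;cc,R=fit(*X[k].T);print(len(X),k.sum(),cc,R);cen=cc
E
```

```text
(array([ 341,  420,  323,  320,  319,  453, 3098,  760,  418,  467,  495,
        535,  622, 1336,    0,    0,    0,    0,    0]), array([0.2  , 0.205, 0.21 , 0.215, 0.22 , 0.225, 0.23 , 0.235, 0.24 ,
       0.245, 0.25 , 0.255, 0.26 , 0.265, 0.27 , 0.275, 0.28 , 0.285,
       0.29 , 0.295]))
1958 [0.53987614 0.25009992]
[0.26594685 0.26699973 0.26771964]
(0.5379535555839539, 0.24960383772850037) 0.03088471107184887
79 45 [0.53722545 0.25010195] 0.028411845959266522
79 47 [0.53715888 0.25006126] 0.028487632924953966
79 47 [0.53720868 0.25004041] 0.028468149025912062
```

```bash
python3 -c "
from h import *
row(.537,.25,.413,205)"
```

```text
row [ 0.1  -0.12  0.12] [-0.12 -0.21  6.62] open 0.997
```

{"api": "jog_arm", "payload": {"rows": [[[0.1,-0.1,0.1,-0.1,-0.1,3,1],[0.1,-0.1,0.1,-0.1,-0.1,5,1],[0.1,-0.1,0.1,-0.1,-0.1,6.1,1],[0.1,-0.1,0.1,-0.1,-0.1,6.6,1],[0.1,-0.1,0.1,-0.1,-0.1,6.6,1],[0.1,-0.1,0.1,-0.1,-0.1,6.6,1]]]}}

```text
time_s: 1.9
position: [0.5358, 0.2523, 0.4138]
ee_rot: [180.0, 0.0, -154.8]
wrist_force: [-0.8, -0.3, -0.2]
width: 1.0
```

```bash
python3 -c "
from h import *
for i in range(3): st();row(.537,.25,.413,205)
c=camera_info('wrist');p,d=grab_frame('wrist');cv2.imwrite('pics/w1.png',p[:,:,::-1]);st()
p,d=grab_frame('side');cv2.imwrite('pics/s1.png',cv2.resize(p[120:260,150:310,::-1],None,fx=5,fy=4))
"
```

```text
t 1.9 q [-21.3  29.8  -9.5  90.7   5.4  60.   82.8] p [0.5358 0.2523 0.4138] rpy [ 1.7997e+02  4.0000e-02 -1.5484e+02] F [-0.8 -0.3 -0.2] M [ 0.03 -0.03 -0.01] w 1.0
row [0.03 0.04 0.16] [-0.01 -0.25  0.08] open 1.0
t 1.9 q [-21.3  29.8  -9.5  90.7   5.4  60.   82.8] p [0.5358 0.2523 0.4138] rpy [ 1.7997e+02  4.0000e-02 -1.5484e+02] F [-0.8 -0.3 -0.2] M [ 0.03 -0.03 -0.01] w 1.0
row [0.03 0.04 0.16] [-0.01 -0.25  0.08] open 1.0
t 1.9 q [-21.3  29.8  -9.5  90.7   5.4  60.   82.8] p [0.5358 0.2523 0.4138] rpy [ 1.7997e+02  4.0000e-02 -1.5484e+02] F [-0.8 -0.3 -0.2] M [ 0.03 -0.03 -0.01] w 1.0
row [0.03 0.04 0.16] [-0.01 -0.25  0.08] open 1.0
t 1.95 q [-21.3  29.7  -9.5  90.7   5.4  60.   82.8] p [0.5361 0.252  0.4143] rpy [ 1.7997e+02  1.0000e-01 -1.5488e+02] F [ 0.8 -0.7 -0.2] M [0.02 0.01 0.  ] w 1.003
```

View pics/w1.png

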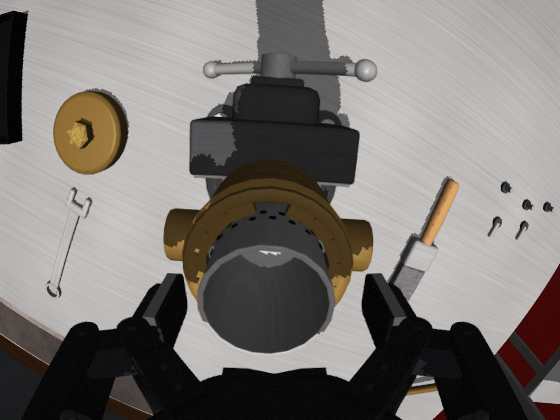

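View pics/s1.png

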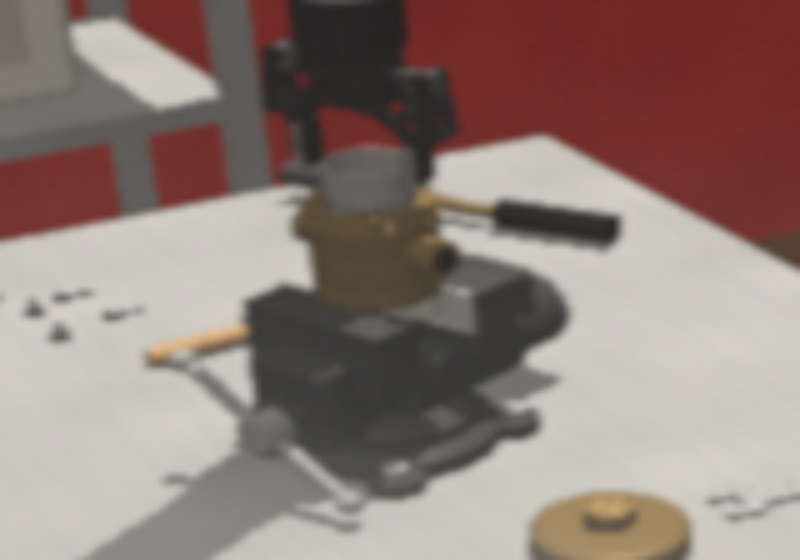

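The wrist view shows one lip notch at (270,208), towards the T-handle, and the cup about 7 px (3 mm) left of centre between the pads. That agrees with the measured 2.5 mm error, so I'll centre and then close.

{"api": "jog_arm", "payload": {"rows": [[[0,0,0.1,0,-0.27,0.05,1],[0,0,0.1,0,-0.27,0.05,1],[0,0,0.1,0,-0.27,0.05,1],[0,0,0.1,0,-0.27,0.05,1]]]}}

```text
time_s: 2.33
position: [0.5375, 0.2492, 0.4144]
ee_rot: [180.0, 0.2, -155.0]
wrist_force: [0.3, 0.2, 0.6]
width: 0.999
```

```bash
python3 -c "
from h import *
st();row(.537,.25,.413,205)
c=camera_info('wrist');p,d=grab_frame('wrist');cv2.imwrite('pics/w2.png',p[:,:,::-1]);np.savez('w2.npz',p=p,d=d,**c);st()
P=wpts(c,d)
Q=P[220:380,180:350].reshape(-1,3);m=(Q[:,2]>.262)&(Q[:,2]<.275);R=Q[m];print(m.sum());print(cv2.minEnclosingCircle(R[:,:2].astype(np.float32).reshape(-1,1,2)))
m=(Q[:,2]>.255)&(Q[:,2]<.275);R=Q[m];print(fit(R[:,0],R[:,1]))
"
```

```text
t 2.33 q [-21.   29.7  -9.5  90.7   5.4  59.9  83. ] p [0.5375 0.2492 0.4144] rpy [ 1.7998e+02  1.7000e-01 -1.5503e+02] F [0.3 0.2 0.6] M [-0.04 -0.01 -0.03] w 0.999
row [ 0.02  0.17 -0.03] [0.01 0.1  0.14] open 0.999
t 2.38 q [-21.   29.7  -9.5  90.7   5.4  59.9  83. ] p [0.5375 0.2492 0.4143] rpy [ 1.7998e+02  1.5000e-01 -1.5502e+02] F [-0.4 -0.1  0.1] M [0.04 0.02 0.02] w 1.001
3514
((0.5409934520721436, 0.24350038170814514), 0.03747013583779335)
(array([0.53790441, 0.24720025]), np.float64(0.02928643299388246))
```

View pics/w2.png

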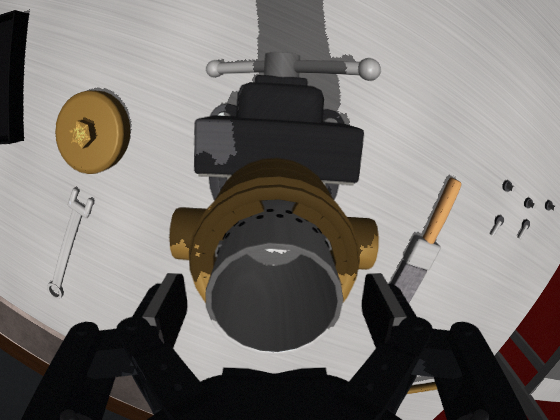

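{"api": "jog_arm", "payload": {"rows": [[[0,0,0,0,0,0.05,0.2],[0,0,0,0,0,0.05,-0.5],[0,0,0,0,0,0.05,-1],[0,0,0,0,0,0.05,-1],[0,0,0,0,0,0.05,-1],[0,0,0,0,0,0.05,-1],[0,0,0,0,0,0.05,-1],[0,0,0,0,0,0.05,-1]]]}}

```text
time_s: 3.05
position: [0.5377, 0.2492, 0.4144]
ee_rot: [180.0, 0.2, -155.0]
wrist_force: [0.8, 0.0, 5.1]
width: 0.683
```

```bash
python3 -c "
from h import *
st()
c=camera_info('wrist');p,d=grab_frame('wrist');cv2.imwrite('pics/w3.png',p[:,:,::-1]);st()
p,d=grab_frame('side');cv2.imwrite('pics/s3.png',cv2.resize(p[120:260,150:310,::-1],None,fx=5,fy=4))
"
```

```text
t 3.05 q [-21.   29.7  -9.5  90.7   5.4  59.8  83. ] p [0.5377 0.2492 0.4144] rpy [ 179.99    0.25 -155.05] F [0.8 0.  5.1] M [-0.17 -0.06 -0.16] w 0.683
t 3.1 q [-21.   29.7  -9.5  90.7   5.4  59.8  83. ] p [0.5377 0.2492 0.4144] rpy [ 179.99    0.24 -155.05] F [ 1.2 -1.   6.3] M [-0.16 -0.02 -0.18] w 0.686
```

View pics/w3.png

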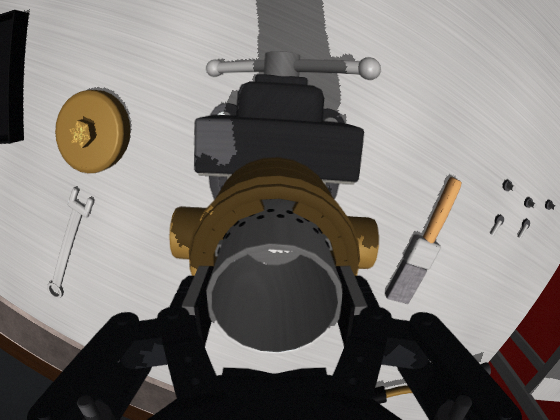

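View pics/s3.png

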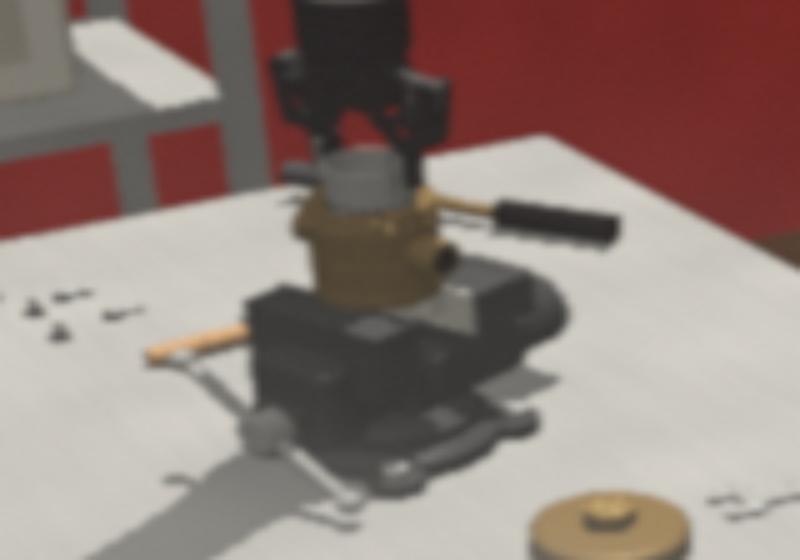

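The cup is gripped, with both pads on its rim sides and the tips just above the bowl's rim. Now a first twist with very little lift.

{"api": "jog_arm", "payload": {"rows": [[[0,0,4,0,0,0,-1],[0,0,8,0,0,0,-1],[0,0,12,0,0,-0.03,-1],[0,0,16,0,0,-0.06,-1],[0,0,20,0,0,-0.09,-1],[0,0,24,0,0,-0.12,-1]]]}}

```text
time_s: 3.65
position: [0.5374, 0.2491, 0.4143]
ee_rot: [-180.0, 0.1, -179.0]
wrist_force: [0.7, -0.3, -1.2]
width: 0.683
```

```bash
python3 -c "
from h import *
st()
"
```

```text
t 3.65 q [-25.1  29.5  -3.1  90.8   1.8  59.7  62.3] p [0.5374 0.2491 0.4143] rpy [-1.7999e+02  1.2000e-01 -1.7904e+02] F [ 0.7 -0.3 -1.2] M [-0.09 -0.17  0.49] w 0.683
```

{"api": "jog_arm", "payload": {"rows": [[[0,0,6,0,0,-0.03,-1],[0,0,12,0,0,-0.08,-1],[0,0,18,0,0,-0.13,-1],[0,0,24,0,0,-0.18,-1],[0,0,30,0,0,-0.23,-1],[0,0,36,0,0,-0.28,-1],[0,0,42,0,0,-0.33,-1],[0,0,48,0,0,-0.38,-1]]]}}

```text
time_s: 4.32
position: [0.5372, 0.2493, 0.4159]
ee_rot: [-179.9, 0.1, 132.9]
wrist_force: [2.1, -0.0, -5.6]
width: 0.686
```

```bash
python3 -c "
from h import *
st()
p,d=grab_frame('side');cv2.imwrite('pics/s4.png',cv2.resize(p[120:260,150:310,::-1],None,fx=5,fy=4));st()
"
```

```text
t 4.32 q [-33.1  29.6   9.7  90.9  -5.3  60.   20.9] p [0.5372 0.2493 0.4159] rpy [-1.7993e+02  1.2000e-01  1.3286e+02] F [ 2.1 -0.  -5.6] M [-0.07 -0.67  0.54] w 0.686
t 4.37 q [-33.1  29.6   9.8  90.9  -5.4  60.   20.6] p [0.5372 0.2492 0.4161] rpy [-1.7992e+02  1.1000e-01  1.3256e+02] F [ 1.5 -0.1 -4.9] M [ 0.01 -0.42 -0.22] w 0.685
```

View pics/s4.png

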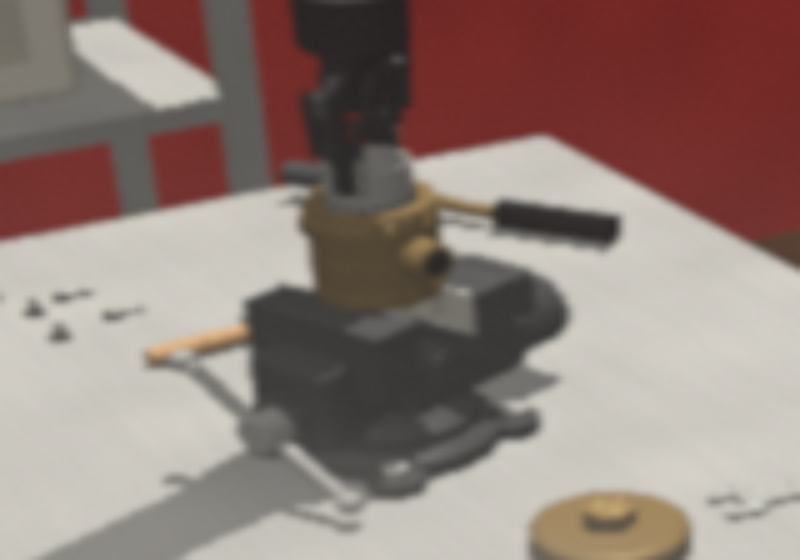

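{"api": "jog_arm", "payload": {"rows": [[[0,0,6,0,0,-0.08,-1],[0,0,12,0,0,-0.15,-1],[0,0,18,0,0,-0.2,-1],[0,0,24,0,0,-0.25,-1],[0,0,30,0,0,-0.3,-1],[0,0,36,0,0,-0.35,-1],[0,0,42,0,0,-0.4,-1],[0,0,48,0,0,-0.45,-1],[0,0,54,0,0,-0.5,-1],[0,0,60,0,0,-0.55,-1]]]}}

```text
time_s: 5.2
position: [0.537, 0.2492, 0.4196]
ee_rot: [180.0, 0.3, 72.6]
wrist_force: [1.9, 0.7, -5.9]
width: 0.69
```

```bash
python3 -c "
from h import *
st()
"
```

```text
t 5.2 q [-43.   31.   26.   90.9 -14.5  61.7 -30.7] p [0.537  0.2492 0.4196] rpy [179.98   0.3   72.55] F [ 1.9  0.7 -5.9] M [-0.25 -0.55  0.51] w 0.69
```

{"api": "jog_arm", "payload": {"rows": [[[0,0,6,0,0,-0.1,-1],[0,0,12,0,0,-0.18,-1],[0,0,18,0,0,-0.23,-1],[0,0,24,0,0,-0.28,-1],[0,0,30,0,0,-0.34,-1],[0,0,36,0,0,-0.4,-1],[0,0,42,0,0,-0.46,-1],[0,0,48,0,0,-0.52,-1],[0,0,54,0,0,-0.58,-1],[0,0,60,0,0,-0.64,-1]]]}}

```text
time_s: 6.03
position: [0.5365, 0.2501, 0.4238]
ee_rot: [179.7, 0.3, 12.6]
wrist_force: [1.7, 0.0, -6.9]
width: 0.683
```

```bash
python3 -c "
from h import *
st()
c=camera_info('wrist');p,d=grab_frame('wrist');cv2.imwrite('pics/w5.png',p[:,:,::-1]);st()
"
```

```text
t 6.03 q [-52.3  34.1  42.6  90.8 -24.4  65.1 -81.5] p [0.5365 0.2501 0.4238] rpy [179.69   0.3   12.57] F [ 1.7  0.  -6.9] M [ 0.18 -0.52  0.56] w 0.683
t 6.08 q [-52.3  34.2  42.7  90.8 -24.5  65.1 -81.7] p [0.5365 0.2502 0.424 ] rpy [179.7    0.28  12.27] F [ 0.5  0.5 -5. ] M [ 0.18 -0.35 -0.15] w 0.688
```

View pics/w5.png

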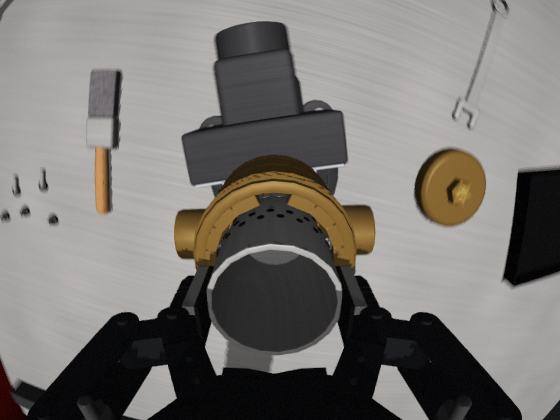

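The rim sits in the same place against the pads as before, so there is no slip and the bowl stays down. The cup has risen about 9.6 mm, and I'll now reverse the twist.

{"api": "jog_arm", "payload": {"rows": [[[0,0,-6,0,0,-0.05,-1],[0,0,-12,0,0,-0.13,-1],[0,0,-18,0,0,-0.2,-1],[0,0,-24,0,0,-0.26,-1],[0,0,-30,0,0,-0.32,-1],[0,0,-36,0,0,-0.38,-1],[0,0,-42,0,0,-0.44,-1],[0,0,-48,0,0,-0.5,-1],[0,0,-54,0,0,-0.56,-1],[0,0,-60,0,0,-0.62,-1]]]}}

```text
time_s: 6.92
position: [0.5371, 0.2495, 0.4287]
ee_rot: [-180.0, 0.5, 72.6]
wrist_force: [2.9, 0.1, -6.7]
width: 0.686
```

```bash
python3 -c "
from h import *
st()
"
```

```text
t 6.92 q [-43.2  30.6  26.2  90.1 -14.2  63.  -31. ] p [0.5371 0.2495 0.4287] rpy [-179.97    0.46   72.58] F [ 2.9  0.1 -6.7] M [-0.1  -1.07 -0.48] w 0.686
```

{"api": "jog_arm", "payload": {"rows": [[[0,0,-6,0,0,-0.1,-1],[0,0,-12,0,0,-0.18,-1],[0,0,-18,0,0,-0.23,-1],[0,0,-24,0,0,-0.28,-1],[0,0,-30,0,0,-0.34,-1],[0,0,-36,0,0,-0.4,-1],[0,0,-42,0,0,-0.45,-1],[0,0,-48,0,0,-0.5,-1]]]}}

```text
time_s: 7.58
position: [0.5369, 0.2498, 0.4332]
ee_rot: [-179.6, 0.2, 121.1]
wrist_force: [-0.1, 1.9, -2.5]
width: 0.687
```

```bash
python3 -c "
from h import *
st()
"
```

```text
t 7.58 q [-35.4  29.   13.3  89.4  -6.9  62.8  10.5] p [0.5369 0.2498 0.4332] rpy [-179.6     0.22  121.09] F [-0.1  1.9 -2.5] M [ 0.33 -0.11 -0.02] w 0.687
```

The cup is clear of the O-ring: lift is 18.9 mm, Fz is only its weight, and there is no torque. Now I'll come up gently under the lip.

{"api": "jog_arm", "payload": {"rows": [[[0.2,-0.3,-2,0,0,-0.1,-1],[0.2,-0.3,-2,0,0,-0.2,-1],[0.2,-0.3,-2,0,0,-0.3,-1],[0.2,-0.3,-2,0,0,-0.38,-1],[0.2,-0.3,-2,0,0,-0.38,-1]]]}}

```text
time_s: 8.0
position: [0.537, 0.2503, 0.4359]
ee_rot: [-179.4, 0.5, 123.1]
wrist_force: [3.5, 2.6, -9.7]
width: 0.686
```

```bash
python3 -c "
from h import *
st()
"
```

```text
t 8.0 q [-35.3  28.9  12.9  89.1  -6.3  63.3  12.1] p [0.537  0.2503 0.4359] rpy [-179.4     0.49  123.12] F [ 3.5  2.6 -9.7] M [ 0.84 -1.11  0.02] w 0.686
```

Contact came at 21.5 mm of lift, with about 7 N above the cup's weight on the lip. I'll sweep with a lighter upward preload.

```bash
python3 -c "
from h import *
s=sense();row(.537,.25,.4365,s['ee_rot'][2]+20)
"
```

```text
row [ -0.68   0.38 -20.  ] [-0.02 -0.02 -0.06] open 0.686
```

{"api": "jog_arm", "payload": {"rows": [[[0,0,-4,0,0,-0.06,-1],[0,0,-8,0,0,-0.06,-1],[0,0,-12,0,0,-0.06,-1],[0,0,-16,0,0,-0.06,-1],[0,0,-20,0,0,-0.06,-1]]]}}

```text
time_s: 8.42
position: [0.5367, 0.2515, 0.4352]
ee_rot: [-179.3, 0.1, 143.3]
wrist_force: [2.4, 4.7, -10.2]
width: 0.685
```

```bash
python3 -c "
from h import *
st();s=sense();row(.537,.25,.4365,s['ee_rot'][2]+20)
"
```

```text
t 8.42 q [-32.   28.7   7.6  89.   -3.6  63.1  29.6] p [0.5367 0.2515 0.4352] rpy [-1.7933e+02  1.1000e-01  1.4330e+02] F [  2.4   4.7 -10.2] M [ 1.44 -1.05 -0.3 ] w 0.685
row [ -0.68  -0.   -20.  ] [-0.12 -0.11 -0.13] open 0.685
```

{"api": "jog_arm", "payload": {"rows": [[[-0.6,0,-4,-0.1,-0.1,0,-1],[-0.6,0,-8,-0.1,-0.1,0,-1],[-0.6,0,-12,-0.1,-0.1,0,-1],[-0.6,0,-16,-0.1,-0.1,0,-1],[-0.6,0,-20,-0.1,-0.1,0,-1]]]}}

```text
time_s: 8.83
position: [0.5364, 0.2495, 0.4352]
ee_rot: [-179.8, -0.1, 163.5]
wrist_force: [-0.1, 0.8, -3.0]
width: 0.686
```

```bash
python3 -c "
from h import *
st();s=sense();row(.537,.25,.4365,s['ee_rot'][2]+20)
"
```

```text
t 8.83 q [-28.5  28.4   2.2  89.2  -1.1  62.7  47.5] p [0.5364 0.2495 0.4352] rpy [-1.7976e+02 -1.3000e-01  1.6347e+02] F [-0.1  0.8 -3. ] M [ 0.15 -0.09  0.01] w 0.686
row [ -0.21  -0.17 -20.  ] [-0.04  0.07 -0.13] open 0.686
```

{"api": "jog_arm", "payload": {"rows": [[[-0.2,-0.1,0,0,0.05,-0.1,-1],[-0.2,-0.1,0,0,0.05,-0.13,-1],[-0.2,-0.1,0,0,0.05,-0.13,-1]]]}}

```text
time_s: 9.08
position: [0.5363, 0.2494, 0.4354]
ee_rot: [-179.8, -0.1, 163.4]
wrist_force: [1.2, -0.3, -9.5]
width: 0.687
```

```bash
python3 -c "
from h import *
st();s=sense();row(.537,.25,.4365,s['ee_rot'][2]+20)
"
```

```text
t 9.08 q [-28.5  28.4   2.2  89.2  -1.1  62.7  47.4] p [0.5363 0.2494 0.4354] rpy [-1.7980e+02 -1.3000e-01  1.6337e+02] F [ 1.2 -0.3 -9.5] M [ 0.22 -0.46  0.02] w 0.687
row [ -0.18  -0.16 -20.  ] [-0.05  0.08 -0.11] open 0.687
```

{"api": "jog_arm", "payload": {"rows": [[[-0.2,-0.1,-4,0,0.05,-0.07,-1],[-0.2,-0.1,-8,0,0.05,-0.07,-1],[-0.2,-0.1,-12,0,0.05,-0.07,-1],[-0.2,-0.1,-16,0,0.05,-0.07,-1],[-0.2,-0.1,-20,0,0.05,-0.07,-1]]]}}

```text
time_s: 9.5
position: [0.5362, 0.2495, 0.4354]
ee_rot: [-180.0, -0.2, -176.6]
wrist_force: [1.7, 0.9, -7.0]
width: 0.687
```

```bash
python3 -c "
from h import *
st();s=sense();row(.537,.25,.436,s['ee_rot'][2]+20)
"
```

```text
t 9.5 q [-25.2  28.4  -3.   89.1   1.6  62.8  64.9] p [0.5362 0.2495 0.4354] rpy [-179.95   -0.18 -176.55] F [ 1.7  0.9 -7. ] M [ 0.28 -0.3  -0.15] w 0.687
row [-1.0e-02 -1.9e-01 -2.0e+01] [-0.08  0.04 -0.06] open 0.687
```

{"api": "jog_arm", "payload": {"rows": [[[0,-0.1,-4,-0.08,0.05,-0.07,-1],[0,-0.1,-8,-0.08,0.05,-0.07,-1],[0,-0.1,-12,-0.08,0.05,-0.07,-1],[0,-0.1,-16,-0.08,0.05,-0.07,-1],[0,-0.1,-20,-0.08,0.05,-0.07,-1]]]}}

```text
time_s: 9.92
position: [0.5366, 0.2496, 0.4354]
ee_rot: [-179.9, -0.3, -156.5]
wrist_force: [1.1, 0.3, -6.1]
width: 0.685
```

```bash
python3 -c "
from h import *
st();s=sense();row(.537,.25,.436,s['ee_rot'][2]+20)
"
```

```text
t 9.92 q [-22.   28.6  -8.1  88.9   4.4  63.1  82.4] p [0.5366 0.2496 0.4354] rpy [-179.95   -0.3  -156.47] F [ 1.1  0.3 -6.1] M [ 0.08 -0.12 -0.09] w 0.685
row [ -0.   -0.3 -20. ] [-0.06  0.02 -0.06] open 0.685
```

{"api": "jog_arm", "payload": {"rows": [[[0,-0.3,-4,-0.05,0,-0.07,-1],[0,-0.3,-8,-0.05,0,-0.07,-1],[0,-0.3,-12,-0.05,0,-0.07,-1],[0,-0.3,-16,-0.05,0,-0.07,-1],[0,-0.3,-20,-0.05,0,-0.07,-1]]]}}

```text
time_s: 10.33
position: [0.5366, 0.2492, 0.4354]
ee_rot: [180.0, -0.2, -136.4]
wrist_force: [1.1, 0.5, -7.0]
width: 0.685
```

```bash
python3 -c "
from h import *
st();s=sense();row(.537,.25,.436,s['ee_rot'][2]+20)
"
```

```text
t 10.33 q [-18.7  28.9 -13.3  88.8   7.2  63.4 100. ] p [0.5366 0.2492 0.4354] rpy [ 179.99   -0.24 -136.38] F [ 1.1  0.5 -7. ] M [ 0.07 -0.08 -0.08] w 0.685
row [  0.05  -0.24 -20.  ] [-0.09  0.03 -0.06] open 0.685
```

{"api": "jog_arm", "payload": {"rows": [[[0,-0.2,-4,-0.05,0,-0.07,-1],[0,-0.2,-8,-0.05,0,-0.07,-1],[0,-0.2,-12,-0.05,0,-0.07,-1],[0,-0.2,-16,-0.05,0,-0.07,-1],[0,-0.2,-20,-0.05,0,-0.07,-1]]]}}

```text
time_s: 10.75
position: [0.5366, 0.249, 0.4354]
ee_rot: [179.9, -0.2, -116.3]
wrist_force: [-0.7, 0.5, -6.4]
width: 0.687
```

```bash
python3 -c "
from h import *
st();s=sense();row(.537,.25,.436,s['ee_rot'][2]+20)
"
```

```text
t 10.75 q [-15.5  29.4 -18.4  88.7  10.   63.8 117.5] p [0.5366 0.249  0.4354] rpy [ 179.89   -0.23 -116.28] F [-0.7  0.5 -6.4] M [ 0.14 -0.29 -0.04] w 0.687
row [  0.15  -0.21 -20.  ] [-0.11  0.01 -0.06] open 0.687
```

{"api": "jog_arm", "payload": {"rows": [[[0,-0.2,-4,-0.07,0,-0.07,-1],[0,-0.2,-8,-0.07,0,-0.07,-1],[0,-0.2,-12,-0.07,0,-0.07,-1],[0,-0.2,-16,-0.07,0,-0.07,-1],[0,-0.2,-20,-0.07,0,-0.07,-1]]]}}

```text
time_s: 11.17
position: [0.5367, 0.2498, 0.4354]
ee_rot: [179.8, -0.0, -96.2]
wrist_force: [0.5, 2.0, -9.0]
width: 0.687
```

```bash
python3 -c "
from h import *
st();s=sense();row(.537,.25,.436,s['ee_rot'][2]+15)
"
```

```text
t 11.17 q [-12.4  30.  -23.7  88.5  12.7  64.3 135. ] p [0.5367 0.2498 0.4354] rpy [ 1.7977e+02 -1.0000e-02 -9.6170e+01] F [ 0.5  2.  -9. ] M [ 0.67 -0.38 -0.04] w 0.687
row [  0.23   0.03 -15.  ] [-0.02 -0.03 -0.06] open 0.687
```

{"api": "jog_arm", "payload": {"rows": [[[0.2,0,-4,0,0,-0.05,-1],[0.2,0,-8,0,0,-0.05,-1],[0.2,0,-12,0,0,-0.05,-1],[0.2,0,-16,0,0,-0.05,-1]]]}}

```text
time_s: 11.5
position: [0.5362, 0.25, 0.4354]
ee_rot: [179.8, 0.0, -80.1]
wrist_force: [0.0, 2.2, -6.2]
width: 0.689
```

```bash
python3 -c "
from h import *
st();s=sense();row(.537,.25,.4345,s['ee_rot'][2]-70)
"
```

```text
t 11.5 q [-10.   30.6 -27.9  88.5  15.1  64.8 148.9] p [0.5362 0.25   0.4354] rpy [ 1.7983e+02  3.0000e-02 -8.0060e+01] F [ 0.   2.2 -6.2] M [ 0.63 -0.1  -0.11] w 0.689
row [ 0.16 -0.08 70.  ] [ 0.02 -0.08  0.09] open 0.689
```

{"api": "jog_arm", "payload": {"rows": [[[0.1,0,7,0,-0.05,0.1,-1],[0.1,0,14,0,-0.05,0.1,-1],[0.1,0,21,0,-0.05,0.1,-1],[0.1,0,28,0,-0.05,0.1,-1],[0.1,0,35,0,-0.05,0.1,-1],[0.1,0,42,0,-0.05,0.1,-1],[0.1,0,49,0,-0.05,0.1,-1],[0.1,0,56,0,-0.05,0.1,-1],[0.1,0,63,0,-0.05,0.1,-1],[0.1,0,70,0,-0.05,0.1,-1]]]}}

```text
time_s: 12.33
position: [0.5365, 0.2498, 0.4353]
ee_rot: [-179.9, -0.1, -150.5]
wrist_force: [0.5, 0.3, -2.7]
width: 0.686
```

{"api": "jog_arm", "payload": {"rows": [[[0,0,7,0,0,0,-1],[0,0,14,0,0,0,-1],[0,0,21,0,0,0,-1],[0,0,28,0,0,0,-1],[0,0,35,0,0,0,-1],[0,0,42,0,0,0,-1]]]}}

```text
time_s: 12.83
position: [0.5371, 0.2492, 0.4354]
ee_rot: [-179.8, 0.1, 167.1]
wrist_force: [3.0, 0.1, -6.9]
width: 0.681
```

```bash
python3 -c "
from h import *
st();s=sense();row(.5368,.25,.436,s['ee_rot'][2]-20)
"
```

```text
t 12.83 q [-27.9  28.4   1.4  89.1  -0.6  62.6  50.6] p [0.5371 0.2492 0.4354] rpy [-1.7981e+02  6.0000e-02  1.6708e+02] F [ 3.   0.1 -6.9] M [ 0.05 -0.81  0.07] w 0.681
row [-0.17  0.09 20.  ] [ 0.05  0.07 -0.06] open 0.681
```

{"api": "jog_arm", "payload": {"rows": [[[-0.1,0.1,4,0,0.05,-0.06,-1],[-0.1,0.1,8,0,0.05,-0.06,-1],[-0.1,0.1,12,0,0.05,-0.06,-1],[-0.1,0.1,16,0,0.05,-0.06,-1],[-0.1,0.1,20,0,0.05,-0.06,-1]]]}}

```text
time_s: 13.25
position: [0.5382, 0.2483, 0.4355]
ee_rot: [-179.8, 0.2, 146.8]
wrist_force: [4.6, -1.5, -8.7]
width: 0.686
```

```bash
python3 -c "
from h import *
st();s=sense();row(.5368,.25,.436,s['ee_rot'][2]-20)
"
```

```text
t 13.25 q [-31.2  28.5   6.7  89.1  -3.3  62.6  33. ] p [0.5382 0.2483 0.4355] rpy [-179.83    0.22  146.76] F [ 4.6 -1.5 -8.7] M [-0.19 -1.06  0.14] w 0.686
row [-0.13  0.24 20.  ] [ 0.21  0.07 -0.05] open 0.686
```

{"api": "jog_arm", "payload": {"rows": [[[-0.1,0.2,4,0.15,0.05,-0.05,-1],[-0.1,0.2,8,0.15,0.05,-0.05,-1],[-0.1,0.2,12,0.15,0.05,-0.05,-1],[-0.1,0.2,16,0.15,0.05,-0.05,-1],[-0.1,0.2,20,0.15,0.05,-0.05,-1]]]}}

```text
time_s: 13.67
position: [0.5378, 0.2478, 0.4355]
ee_rot: [-179.9, 0.3, 126.4]
wrist_force: [3.2, -2.6, -7.3]
width: 0.683
```

```bash
python3 -c "
from h import *
st();s=sense();row(.5368,.25,.436,s['ee_rot'][2]-20)
"
```

```text
t 13.67 q [-34.4  28.7  12.   89.3  -6.1  62.7  15.4] p [0.5378 0.2478 0.4355] rpy [-179.86    0.28  126.44] F [ 3.2 -2.6 -7.3] M [-0.51 -0.84  0.12] w 0.683
row [-0.09  0.3  20.  ] [ 0.24  0.05 -0.05] open 0.683
```

```bash
cat >> h.py <<'E'
def rc(dyaw,z=.436,d=.0012):
    s=sense();y=s['ee_rot'][2]+dyaw;a=np.radians(y)
    row(.537-d*np.cos(a),.2488-d*np.sin(a),z,y)
E
python3 -c "
from h import *
rc(-20)
"
```

```text
row [-0.09  0.3  20.  ] [ 0.02 -0.05 -0.05] open 0.683
```

{"api": "jog_arm", "payload": {"rows": [[[-0.1,0.3,4,0,-0.02,-0.07,-1],[-0.1,0.3,8,0,-0.02,-0.07,-1],[-0.1,0.3,12,0,-0.03,-0.07,-1],[-0.1,0.3,16,0,-0.04,-0.07,-1],[-0.1,0.3,20,0,-0.05,-0.07,-1]]]}}

```text
time_s: 14.08
position: [0.5372, 0.2473, 0.4368]
ee_rot: [-179.9, 0.0, 106.2]
wrist_force: [-0.5, -0.4, -1.5]
width: 0.686
```

```bash
python3 -c "
from h import *
st();rc(-20)
"
```

```text
t 14.08 q [-37.6  29.   17.2  89.4  -9.2  63.1  -2. ] p [0.5372 0.2473 0.4368] rpy [-1.7994e+02  2.0000e-02  1.0617e+02] F [-0.5 -0.4 -1.5] M [0.08 0.01 0.03] w 0.686
row [-0.06  0.03 20.  ] [ 0.04 -0.02  0.08] open 0.686
```

The cup popped up at yaw ≈106°: Fz dropped to its weight alone and z rose 1.3 mm. Now I'll draw up gently.

{"api": "jog_arm", "payload": {"rows": [[[0,0,0,0.03,0,-0.05,-1],[0,0,0,0.03,0,-0.1,-1],[0,0,0,0.03,0,-0.15,-1],[0,0,0,0.03,0,-0.2,-1],[0,0,0,0.03,0,-0.2,-1]]]}}

```text
time_s: 14.5
position: [0.5371, 0.2475, 0.4392]
ee_rot: [-180.0, 0.0, 106.2]
wrist_force: [0.1, -0.2, -1.5]
width: 0.686
```

```bash
python3 -c "
from h import *
st();rc(0)
"
```

```text
t 14.5 q [-37.6  28.8  17.2  89.2  -9.2  63.4  -2.1] p [0.5371 0.2475 0.4392] rpy [-179.96    0.    106.2 ] F [ 0.1 -0.2 -1.5] M [-0.01 -0.    0.  ] w 0.686
row [-0.04  0.   -0.  ] [0.01 0.03 0.32] open 0.686
```

{"api": "jog_arm", "payload": {"rows": [[[0,0,0,0,0,-0.1,-1],[0,0,0,0,0,-0.2,-1],[0,0,0,0,0,-0.3,-1],[0,0,0,0,0,-0.4,-1],[0,0,0,0,0,-0.4,-1]]]}}

```text
time_s: 14.92
position: [0.5372, 0.2475, 0.4435]
ee_rot: [-180.0, 0.0, 106.2]
wrist_force: [-0.7, 1.2, -1.9]
width: 0.684
```

```bash
python3 -c "
from h import *
st()
"
```

```text
t 14.92 q [-37.6  28.6  17.3  88.9  -9.1  63.9  -2.1] p [0.5372 0.2475 0.4435] rpy [-179.98    0.    106.2 ] F [-0.7  1.2 -1.9] M [-0.06 -0.06 -0.01] w 0.684
```

Free so far, at 29 mm of lift. I'll go on with modest steps.

{"api": "jog_arm", "payload": {"rows": [[[0,0,0,0,0,-0.15,-1],[0,0,0,0,0,-0.3,-1],[0,0,0,0,0,-0.45,-1],[0,0,0,0,0,-0.6,-1],[0,0,0,0,0,-0.75,-1],[0,0,0,0,0,-0.8,-1]]]}}

```text
time_s: 15.42
position: [0.5372, 0.2475, 0.4519]
ee_rot: [180.0, -0.0, 106.2]
wrist_force: [0.7, 0.2, -1.5]
width: 0.684
```

```bash
python3 -c "
from h import *
st()
p,d=grab_frame('side');cv2.imwrite('pics/s6.png',cv2.resize(p[120:260,150:310,::-1],None,fx=5,fy=4))
"
```

```text
t 15.42 q [-37.7  28.2  17.4  88.1  -9.   65.   -2.3] p [0.5372 0.2475 0.4519] rpy [179.98  -0.   106.2 ] F [ 0.7  0.2 -1.5] M [-0.01  0.05  0.01] w 0.684
```

View pics/s6.png

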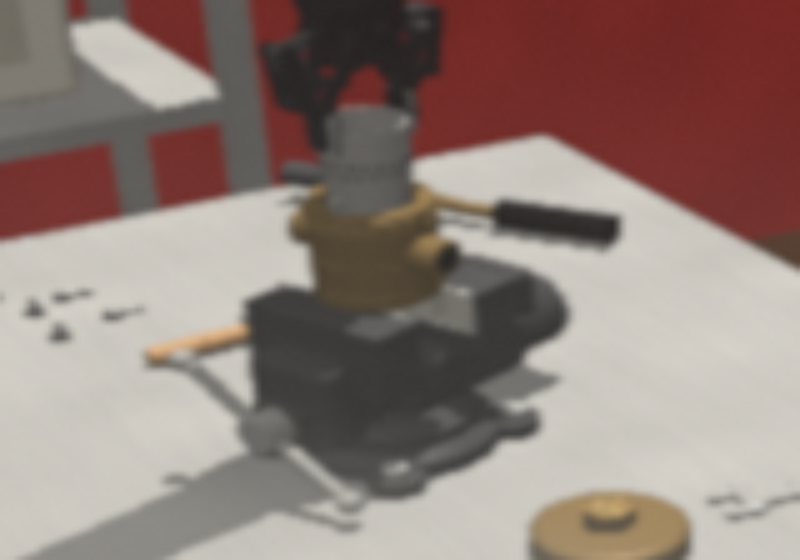

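The bowl is still seated on the jaws at (375,250) and the cup's perforated part is coming out cleanly. I'll draw it fully out.

{"api": "jog_arm", "payload": {"rows": [[[0,0,0,0,0,-0.5,-1],[0,0,0,0,0,-1.2,-1],[0,0,0,0,0,-2,-1],[0,0,0,0,0,-3,-1],[0,0,0,0,0,-4,-1],[0,0,0,0,0,-5,-1],[0,0,0,0,0,-6,-1],[0,0,0,0,0,-6.8,-1],[0,0,0,0,0,-6.8,-1]]]}}

```text
time_s: 16.22
position: [0.5375, 0.2474, 0.5224]
ee_rot: [179.7, -0.0, 106.2]
wrist_force: [0.9, -0.1, -1.7]
width: 0.685
```

```bash
python3 -c "
from h import *
st()
p,d=grab_frame('side');cv2.imwrite('pics/s7.png',cv2.resize(p[60:260,150:310,::-1],None,fx=3.5,fy=3))
row(.57,-.214,.52,70)
"
```

```text
t 16.22 q [-38.   25.6  18.1  81.   -8.   74.4  -3.2] p [0.5375 0.2474 0.5224] rpy [ 1.7972e+02 -4.0000e-02  1.0619e+02] F [ 0.9 -0.1 -1.7] M [ 0.02 -0.06 -0.03] w 0.685
row [ 0.15 -0.07 36.2 ] [-45.22  -9.73   0.07] open 0.685
```

View pics/s7.png

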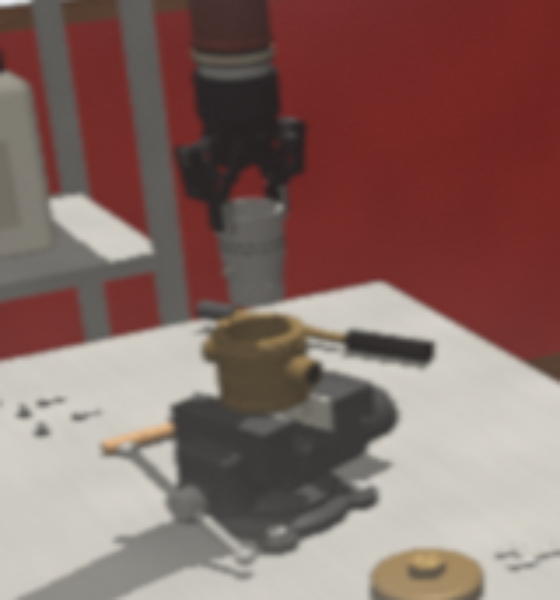

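The cup is out and the bowl sits on the jaws. Now to the tray.

{"api": "jog_arm", "payload": {"rows": [[[0,0,2,-1.5,-0.3,0,-1],[0,0,5,-4.5,-1,0,-1],[0,0,9,-8.5,-1.8,0,-1],[0,0,13,-12.5,-2.7,0,-1],[0,0,17,-16.5,-3.5,0,-1],[0,0,21,-20.5,-4.4,0,-1],[0,0,25,-24.5,-5.2,0,-1],[0,0,29,-28.5,-6.1,0,-1],[0,0,32,-32,-6.9,0,-1],[0,0,34,-35,-7.6,0,-1]]]}}

```text
time_s: 17.1
position: [0.5606, -0.1145, 0.5203]
ee_rot: [179.9, 0.0, 71.7]
wrist_force: [0.5, -0.5, -2.4]
width: 0.682
```

```bash
python3 -c "
from h import *
st()
row(.57,-.214,.4,70)
"
```

```text
t 17.1 q [ -9.8  25.   30.5  84.6 -12.9  73.8   3.6] p [ 0.5606 -0.1145  0.5203] rpy [1.7994e+02 2.0000e-02 7.1730e+01] F [ 0.5 -0.5 -2.4] M [-0.1  -0.06 -0.02] w 0.682
row [0.06 0.02 1.73] [-9.15  4.   12.04] open 0.682
```

{"api": "jog_arm", "payload": {"rows": [[[0,0,1,-3,1.3,0,-1],[0,0,1.7,-6,2.6,1,-1],[0,0,1.7,-8,3.5,3,-1],[0,0,1.7,-9.15,4,5.5,-1],[0,0,1.7,-9.15,4,8,-1],[0,0,1.7,-9.15,4,10.5,-1],[0,0,1.7,-9.15,4,12,-1],[0,0,1.7,-9.15,4,12,-1],[0,0,1.7,-9.15,4,12,-1]]]}}

```text
time_s: 17.85
position: [0.5693, -0.2147, 0.3995]
ee_rot: [-179.9, 0.1, 69.9]
wrist_force: [-0.1, -0.2, -1.8]
width: 0.683
```

```bash
python3 -c "
from h import *
st()
row(.57,-.214,.262,70)
c=camera_info('wrist');p,d=grab_frame('wrist');cv2.imwrite('pics/w8.png',p[:,:,::-1])
p,d=grab_frame('side');cv2.imwrite('pics/s8.png',p[:,:,::-1])
p,d=grab_frame('top');cv2.imwrite('pics/t8.png',p[:,:,::-1])
"
```

```text
t 17.85 q [  1.4  34.1  28.9  89.9 -18.   60.8  14.9] p [ 0.5693 -0.2147  0.3995] rpy [-1.799e+02  6.000e-02  6.992e+01] F [-0.1 -0.2 -1.8] M [ 0.02 -0.03 -0.03] w 0.683
row [-0.1   0.06 -0.08] [ 0.1   0.06 13.75] open 0.683
```

View pics/w8.png

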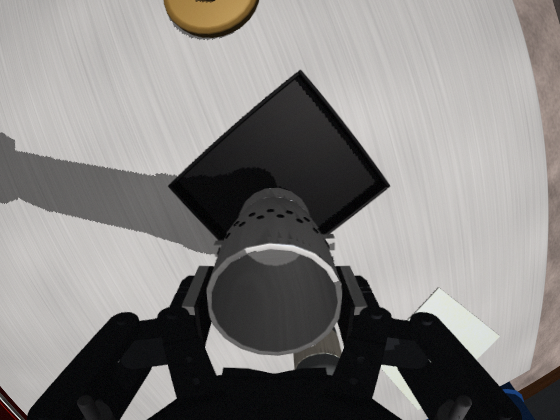

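View pics/s8.png

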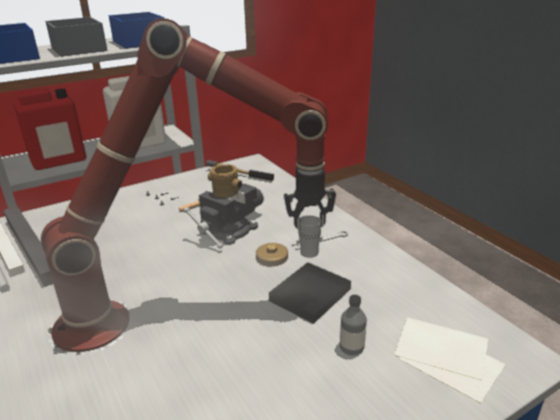

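View pics/t8.png

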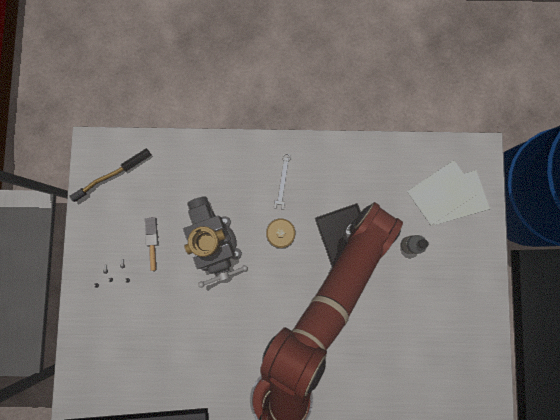

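The top and side views show the gripped cup above the tray, clear of the cover and bottle, and the wrist view shows its lugs at (220,243) and (333,243). I'll lower it.

{"api": "jog_arm", "payload": {"rows": [[[-0.1,0,0,0.05,0.05,2,-1],[-0.1,0,0,0.1,0.05,5,-1],[-0.1,0,0,0.1,0.05,8,-1],[-0.1,0,0,0.1,0.05,10.5,-1],[-0.1,0,0,0.1,0.05,12.2,-1],[-0.1,0,0,0.1,0.05,13.2,-1],[-0.1,0,0,0.1,0.05,13.6,-1],[-0.1,0,0,0.1,0.05,13.6,-1]]]}}

```text
time_s: 18.67
position: [0.5717, -0.2144, 0.2664]
ee_rot: [179.6, 0.1, 70.0]
wrist_force: [-0.2, 0.8, -1.6]
width: 0.686
```

```bash
python3 -c "
from h import *
st()
row(.57,-.214,.2563,70)
c=camera_info('wrist');p,d=grab_frame('wrist');cv2.imwrite('pics/w9.png',p[:,:,::-1])
"
```

```text
t 18.67 q [  4.1  42.7  24.3  97.4 -23.4  44.6  19.5] p [ 0.5717 -0.2144  0.2664] rpy [1.7962e+02 6.0000e-02 6.9990e+01] F [-0.2  0.8 -1.6] M [-0.    0.04  0.02] w 0.686
row [ 0.38  0.06 -0.01] [-0.02 -0.18  1.01] open 0.686
```

View pics/w9.png

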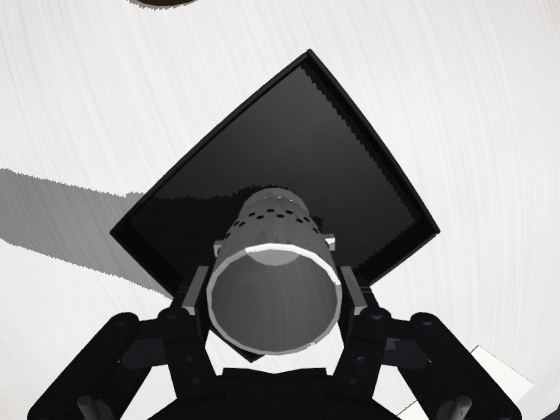

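The foot end is well inside the tray walls. Lowering the last centimetre gently.

{"api": "jog_arm", "payload": {"rows": [[[0.2,0,0,0,-0.1,0.25,-1],[0.35,0,0,0,-0.15,0.5,-1],[0.35,0,0,0,-0.15,0.7,-1],[0.35,0,0,0,-0.15,0.85,-1],[0.35,0,0,0,-0.15,0.95,-1],[0.35,0,0,0,-0.15,0.95,-1]]]}}

```text
time_s: 19.22
position: [0.5705, -0.2141, 0.2576]
ee_rot: [179.9, 0.1, 70.0]
wrist_force: [0.2, -1.3, -1.8]
width: 0.686
```

```bash
python3 -c "
from h import *
st()
row(.57,-.214,.2563,70)
"
```

```text
t 19.22 q [  4.3  43.3  24.   97.9 -23.7  43.8  19.7] p [ 0.5705 -0.2141  0.2576] rpy [1.799e+02 6.000e-02 6.998e+01] F [ 0.2 -1.3 -1.8] M [-0.06  0.02 -0.01] w 0.686
row [ 0.1   0.06 -0.02] [-0.01 -0.05  0.13] open 0.686
```

{"api": "jog_arm", "payload": {"rows": [[[0.1,0,0,0,-0.05,0.1,-1],[0.1,0,0,0,-0.05,0.17,-1],[0.1,0,0,0,-0.05,0.22,-1],[0.1,0,0,0,-0.05,0.22,-1]]]}}

```text
time_s: 19.55
position: [0.5701, -0.2139, 0.2563]
ee_rot: [180.0, 0.0, 70.0]
wrist_force: [-1.2, 1.5, 4.4]
width: 0.681
```

```bash
python3 -c "
from h import *
st()
"
```

```text
t 19.55 q [  4.3  43.4  23.9  98.  -23.8  43.7  19.8] p [ 0.5701 -0.2139  0.2563] rpy [1.7998e+02 2.0000e-02 6.9990e+01] F [-1.2  1.5  4.4] M [ 0.29  0.39 -0.01] w 0.681
```

The foot touched down at the predicted height (Fz turned to +4.4). Opening gently.

{"api": "jog_arm", "payload": {"rows": [[[0,0,0,0,0,0,0.45],[0,0,0,0,0,0,0.5],[0,0,0,0,0,0,0.6],[0,0,0,0,0,0,0.8],[0,0,0,0,0,0,1],[0,0,0,0,0,0,1],[0,0,0,0,0,0,1]]]}}

```text
time_s: 20.13
position: [0.5701, -0.2139, 0.2562]
ee_rot: [180.0, 0.0, 70.0]
wrist_force: [-0.5, 0.4, -0.6]
width: 1.0
```

```bash
python3 -c "
from h import *
st()
c=camera_info('wrist');p,d=grab_frame('wrist');cv2.imwrite('pics/w10.png',p[:,:,::-1])
"
```

```text
t 20.13 q [  4.3  43.4  23.9  98.  -23.8  43.7  19.8] p [ 0.5701 -0.2139  0.2562] rpy [1.7999e+02 3.0000e-02 6.9990e+01] F [-0.5  0.4 -0.6] M [ 0.02  0.02 -0.03] w 1.0
```

View pics/w10.png

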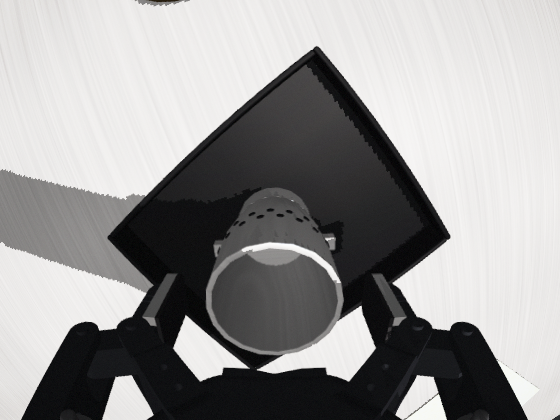

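The fingers are clear of the cup on both sides (gaps of about 35 px) and it stands upright. Retreating straight up.

{"api": "jog_arm", "payload": {"rows": [[[0,0,0,0,0,-1,1],[0,0,0,0,0,-3,1],[0,0,0,0,0,-6,1],[0,0,0,0,0,-9,1],[0,0,0,0,0,-12,1],[0,0,0,0,0,-15,1],[0,0,0,0,0,-18,1],[0,0,0,0,0,-20,1]]]}}

```text
time_s: 20.85
position: [0.5698, -0.2142, 0.4606]
ee_rot: [179.7, 0.0, 70.0]
wrist_force: [0.2, -0.5, 0.2]
width: 1.002
```

```bash
python3 -c "
from h import *
st()
p,d=grab_frame('side');cv2.imwrite('pics/s11.png',p[:,:,::-1])
c=camera_info('wrist');p,d=grab_frame('wrist');cv2.imwrite('pics/w11.png',p[:,:,::-1])
P=wpts(c,d);Q=P[:330].reshape(-1,3);k=(Q[:,2]>.1)&(Q[:,2]<.13)&(np.hypot(Q[:,0]-.57,Q[:,1]+.214)<.06);R=Q[k];print(k.sum(),np.percentile(R[:,2],[50,90,99]),cv2.minEnclosingCircle(R[:,:2].astype(np.float32).reshape(-1,1,2)))
"
```

```text
t 20.85 q [  0.6  31.1  30.3  84.8 -16.3  68.2  13.3] p [ 0.5698 -0.2142  0.4606] rpy [1.7969e+02 4.0000e-02 6.9970e+01] F [ 0.2 -0.5  0.2] M [-0.02 -0.08  0.01] w 1.002
635 [0.10788328 0.10900272 0.109851  ] ((0.570992112159729, -0.21172873675823212), 0.030535925179719925)
```

View pics/s11.png

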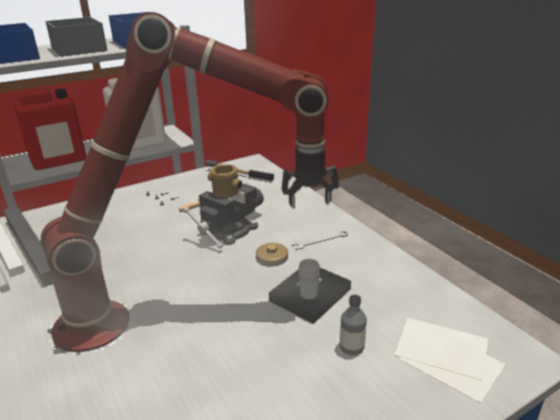

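View pics/w11.png

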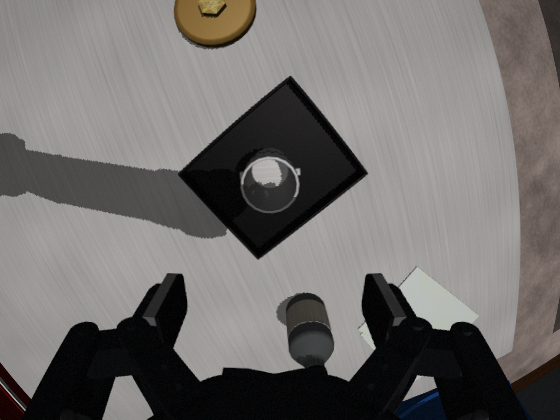

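The cup stands upright in the tray: rim at z = 0.109 m as expected, at (310,278) in the side view and (270,185) in the wrist view. The bowl is seated in the vise, the other things are where they were, and the gripper is clear. Handing in.

```bash
python3 -c "
from h import *
print(finish_job());st()"
```

```text
the job is handed in; nothing more can be done
None
the job is handed in; nothing more can be done
```

The strainer cup is out of its bowl and standing upright in the black washing tray, and the job is handed in at about 21 s.

- **O-ring:** I gripped the rim and twisted about 190° one way, then about 110° back, with slow lift. Vertical force stayed at or below 7 N at every reading until the O-ring let go between 14 and 19 mm of lift.
- **Lugs:** I felt for the notches with a light upward preload. The lugs found them at a tool yaw of about 106°. From there the cup came out with only its own weight on the wrist.
- **Placing:** I set the cup down until it touched, opened the gripper and backed straight up.

**Last checks**
- The cup's rim is at z = 0.109 m, which means its foot is flat on the tray floor. It stands within about 3 mm of the tray's centre.
- The bowl looked seated on the vise jaws after the draw and in the final view. The cover, spanner and oil bottle look unmoved there too. I saw nothing out of place with the brush either, but I did not measure any of them again.
- The wrist force is near zero with the gripper open and clear.

**What disagreed**
- My first reading of the cup's position was 1 to 2 mm off its axis. This gave sideways forces of up to about 5 N while I was feeling for the notches.
- The upward force reading briefly reached 10 N during that search, about 8 N of it on the bowl. I saw no sign of the bowl lifting.

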